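# Tighten the walnut mill's castle nut, lock it and test the start button

## Robot

A 7-joint arm with a two-finger parallel gripper is mounted at the origin on the work surface. World frame = base frame: x ahead of the robot, y to its left, z up, the work surface at z = 0. Lengths are in m, angles in rad, forces in N, time in s.
With the tool pointing down it reaches from about 0.4 to 0.85 m from the base axis. Payload 10.4 kg.
Tool frame: the origin (TCP) lies midway between the tips of the shut fingers; the grasp point (between the pads) lies 19 mm behind it; z points along the fingers, y is the line along which they close (so a half turn about z gives the same grasp; the last joint's range is limited). The gripper opens to 85 mm and grips with 20 to 120 N. Pads are 22 mm wide; open, the fingers measure 114 mm over their backs; the gripper's body (76 mm by 85 mm) begins 54 mm behind the grasp point. The pads swing forward as they close: fully open they stand 13 mm farther back than shut.
Start: joints at [1.245, 0.332, -0.065, 1.46, 0.022, 1.35, -0.088], TCP at [0.186, -0.597, 0.231] pointing down, gripper open.
Joint ranges: [-2.6, 2.6], [-0.5, 2.12], [-1.47, 1.34], [0.16, 2.42], [-1.27, 4.41], [0.06, 2.06], [-2.6, 2.6]. Speed limits (rad/s): [2.22, 2.22, 2.79, 2.79, 3.14, 3.14, 3.14].

## Interface

Orientations are given as a unit quaternion [x, y, z, w].
In Python, from workcell import get_obs, camera, camera_params, hand_in gives the robot as it stands.
- The arm moves only by the tool carry_out, never from a script. Its argument "commands" is a list that holds one entry, the list of rows, each a list of 6 numbers: the shift along the tool's x, y, z in units of 40 mm (1.0 is 40 mm), then the turn, a rotation vector about the tool's x, y, z in units of 6 degrees (1.0 is 6 degrees). In form: [[[x, y, z, ax, ay, az], ...]]. A call has 1 to 20 rows; each row shifts and turns the commanded pose from where the row before left it, along the tool's axes as they then stand; what a row does not reach is not made up. A row lasts 1/12 s, in which the tool goes at most 41.7 mm and 7.16 degrees, less where a joint would pass 70% of its speed; a pose out of reach is approached as far as the arm can. A call is refused whole if a number of a shift passes 1 or a number of a turn 1, either way. A call with a gripper value outside its range is refused whole. "hand" is the closure, from -1 (fully open) to 1 (shut), set as the call begins (left out, the last holds). The fingers move at their own pace and stop on an object; "force" is the grip in N (left out, the last holds). Time passes only in rows, so rows that do not move let the fingers close. It gives the time, the measured TCP pose, the force, the opening and the grip force at its end, in the units of the state.
- get_obs(): the state, without advancing time (a new reading comes with each control period).
- camera(name): name is "scene" or "side" or "wrist"; returns the picture (420x560x3 uint8, red, green, blue); there is no depth.
- camera_params(name): a dict with "mtx" (3x3 intrinsics, pixels), "R" (3x3) and "t" (3): a world point X has camera coordinates R X + t. Camera axes: x right, y down, z forward; pixel columns grow to the right and rows downward; lengths in m; the calibration is good to about 2 mm. A picture is of the moment at which its call begins: read the wrist's pose just before it. camera_params takes no time and is no camera call; for the wrist camera it gives the pose at the moment of the call.
- hand_in(): hands the job in; it is judged then, once.
The state is a dict: "clock": time; "joint_pos": joint angles; "joint_velocities": joint speeds; "tau": joint torques, N m; "position": TCP position; "ee_rot": TCP orientation; "ft_force": force on the tool from outside, world axes, zero at the start; "torque": the same for the moment, N m; "grip_width": opening from 0.0 (shut) to 1.0 (fully open); "grasp_force": force on a finger pad.
Only numpy, scipy, OpenCV 4.12 (cv2) and the standard library are available. Lean on these libraries where they do the work, as an engineer would, in place of code of your own. Each camera call takes 0.05 s, during which the arm holds its last target. There are 200 camera calls.

## Task

Turn the mill's brass castle nut clockwise by pushing its arm until it is tight (the arm reaches the green band), then only a little further, until the slot opposite the arm lines up with the hole in the spindle and the yellow key. Slide the yellow locking key fully home through that slot, and only then test the green two-stage button on the control box: press it to its halfway stop, pause there for about a second, press it fully down and let it come up again. Leave the bowls and the spatula where they are.

Things in the scene. Friction and masses are not known exactly. Their poses are not given: they have to be found in the camera images.
- mill: Walnut mill: low steel drum 224 mm across, 60 mm high, fixed, with a grey motor block 75 mm high on its far side (out to 170 mm from the axis). Origin on the nut axis at the counter's surface. The green band painted on the cover's rim shows where the arm stands once the nut is tight; the arm meets its near end at tight.
- nut_axis (a point): Point on the vertical axis of nut and spindle, 110 mm above the counter. The brass castle nut is 116 mm across corners; its crown, from 88 to 110 mm above the counter, has six slots 20 mm wide. The fixed steel spindle inside it is 52 mm in diameter and 124 mm high.
- red_post (a point): Axis of the red upright post (18 mm in diameter, 82 to 135 mm above the counter) on the end of the nut's steel arm; this point is 112 mm above the counter, 125 mm from the nut axis. The arm (16 mm wide, 70 to 82 mm above the counter) turns with the nut. Push the post sideways, clockwise seen from above: about 1 N while loose, 6 N once tight. It stays where it is left.
- nut (a joint): Angle of the nut while loose, rad: negative = still loose (starts between -1.3 and -0.7), grows as the nut is turned clockwise seen from above, 0 = tight, where the effort becomes six times greater. Turning back loosens it at once.
- washer (a joint): How far the tight nut has been turned on, taking the washer under it along, rad: 0 at the start, grows clockwise, hard stop at 0.95. It grows only while the nut is tight; the nut's whole turn is this plus joint nut. The slot lines up at a value between 0.2 and 0.6 that differs each time.
- slot (a point): Middle of the crown slot exactly opposite the arm, 40 mm from the nut axis, 99 mm above the counter. It is to stand at point hole; the other slots cannot be brought there with the nut tight.
- hole (a point): Fixed point 40 mm from the nut axis on the line of the key and of the hole in the spindle, 99 mm above the counter (at the height of the key's middle). The direction from nut_axis to here is the direction in which the key lies. When point slot is here, the slot is lined up.
- bracket: Fixed blue bracket with a straight channel that guides the key, with two steel straps over it. Origin on the nut axis at the counter's surface; its x axis points outwards along the key, z up. The channel runs from x = 62 to 163 mm; the bracket is 44 mm wide and up to 110 mm high.
- key_nose (a point): Tip of the nose of the yellow locking key, a loose bar 155 mm long, 12 mm wide and high, in the bracket's channel, 98 mm above the counter. It starts 55 to 67 mm from the nut axis. Fully home it is 16 mm from the axis, inside the spindle's hole, and the key's tab stops against the bracket's outer end. In a slot it has 4 mm of room on each side.
- key_tab (a point): Outer face of the upright yellow tab at the key's outer end, at mid width, 155 mm outwards from the nose, 104 mm above the counter. The tab is 36 mm wide, 8 mm thick, from 92 to 130 mm above the counter, in free air outside the drum. Push this face straight along the key towards the nut axis; a few newtons suffice.
- button_top (a point): Centre of the top of the green mushroom button, 50 mm across, 105 mm above the counter when up, on a fixed grey control box 110 x 100 x 60 mm. Pressed straight down: first 8 mm with 1.5 to 3 N to a clear halfway stop, then 10 to 14 N for 8 mm more to its end. It springs back when let go. Control box and kitchen scale change sides at random.
- button_half (a joint): Travel of the button to its halfway stop, m: 0 = up, 0.008 = at the halfway stop (and beyond).
- button_full (a joint): Travel of the button past the halfway stop, m: 0 = not past it, 0.008 = fully down.
- bowl_small: Small white bowl, 100 mm across, 45 mm high; leave alone. Origin: centre of its underside.
- bowl_blue: Blue bowl, 124 mm across, 50 mm high; leave alone. Origin: centre of its underside.
- bowl_white: White bowl, 120 mm across, 50 mm high; leave alone. Origin: centre of its underside.
- spatula: Spatula lying on the counter; leave alone. Origin: under its middle.
- scale: White kitchen scale with steel platform, 130 x 110 x 49 mm, fixed; nothing to do with it. Origin: centre of its underside.
- key: The locking key itself: origin under the tip of its nose, its x axis points outwards along it to the tab.
There are look-alikes about, which are no part of the job. Of the things like the key, leave any that is red; of the rest the larger one is meant.

How it is judged:
On the way, in this order (a step that is already met when the one before it is completed fails the run):
1. the nut is tight (value of joint nut above -0.04 rad), for 0.05 s.
2. the tight nut stands with its slot lined up with the hole (within 3.2 mm) (value of joint nut above -0.04 rad and horizontal distance between slot and hole below 0.0032 m), for 0.3 s.
3. the key is fully home through the slot (value of joint nut above -0.04 rad and x of key_nose in the frame of bracket below 0.02 m), for 0.2 s.
4. the button is held at its halfway stop for half a second (value of joint button_half above 0.006 m and value of joint button_full below 0.002 m), for 0.5 s.
5. the button is fully down (value of joint button_full above 0.0065 m), for 0.1 s.
At the end, for the whole second after the job is handed in: The nut is tight (within 0.04 rad) with its slot within 4 mm of the hole, the key is at rest at most 4 mm short of fully home, and the button is let go and up again (all of step 3 and horizontal distance between slot and hole below 0.004 m and linear speed of key below 0.01 m/s and value of joint each of button_half, button_full below 0.002 m); the robot touches nothing.
It fails at once if the button is pressed past its halfway stop before the key is home (value of joint button_full above 0.003 m and not (x of key_nose in the frame of bracket below 0.02 m)).
It fails at once if a bystander is shifted by more than 30 mm (distance of any of bowl_small, bowl_blue, bowl_white, spatula from where it was at the start of the episode above 0.03 m).
It also fails if it takes over 64 s, if anything falls off the work surface, if the arm or the gripper's body presses on something with over 40 N, if the wrist force passes 120 N, or if a joint passes its speed limit or range.

## Working session

There is one attempt and no reset: what is moved stays moved. The work goes in short steps, Python scripts to look and compute and a tool call to move; the robot and the scene stay as the last step left them, time stands still between calls to the robot, and variables do not carry over. Pictures are saved under pics/ and viewed, at most 10 in all, crops included, and the job is handed in when it is done.

Besides the shell and the picture viewer there is one more tool, called as name([rows], argument=value, ...), one row to a line, values as JSON. carry_out: Moves the arm, as the interface text tells. Its arguments: {"type":"object","properties":{"commands":{"type":"array"},"hand":{"type":"number"},"force":{"type":"number"}},"required":["commands"]}

```bash
ls; mkdir -p pics
python3 - <<'E'
from workcell import *
import cv2,numpy as np
for n in("scene","side"):
    cv2.imwrite(f"pics/{n}0.png",cv2.cvtColor(camera(n),cv2.COLOR_RGB2BGR))
    p=camera_params(n);print(n,np.round(p["mtx"],1).tolist(),np.round(-p["R"].T@p["t"],3),np.round(p["R"],2).tolist())
o=get_obs();print(o)
E
```

```text
pics
scene [[415.8, 0.0, 287.1], [0.0, 415.8, 220.6], [0.0, 0.0, 1.0]] [ 0.878 -0.655  0.924] [[0.87, 0.49, 0.0], [0.37, -0.64, -0.68], [-0.33, 0.59, -0.74]]
side [[540.2, 0.0, 288.4], [0.0, 540.2, 211.1], [0.0, 0.0, 1.0]] [0.431 1.07  1.001] [[-1.0, -0.08, 0.02], [-0.07, 0.65, -0.76], [0.05, -0.76, -0.65]]
{'clock': 0.1, 'joint_pos': array([ 1.24538763,  0.33285908, -0.06469464,  1.46088039,  0.02158743,
        1.34988871, -0.08851594]), 'joint_velocities': array([ 0.00076437, -0.00092511, -0.00072296, -0.00132046, -0.00040981,
        0.00186159, -0.0002241 ]), 'tau': array([ 2.78453830e-03, -6.26746202e+01,  4.99167654e-02, -3.92435002e+01,
        1.62978249e-02,  6.93810551e-03, -1.14420669e-05]), 'position': array([ 0.18627131, -0.596236  ,  0.23055298]), 'ee_rot': array([ 9.88560325e-01,  1.50824518e-01, -1.25480151e-04, -6.58503334e-04]), 'ft_force': array([-1.19803263, -0.23192315,  0.3959066 ]), 'torque': array([0.02361525, 0.01111282, 0.03619277]), 'grasp_force': 0.0, 'grip_width': 1.0050279097502277}
```

View pics/scene0.png

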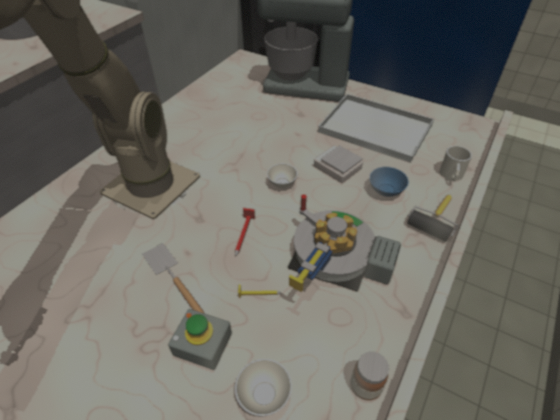

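View pics/side0.png

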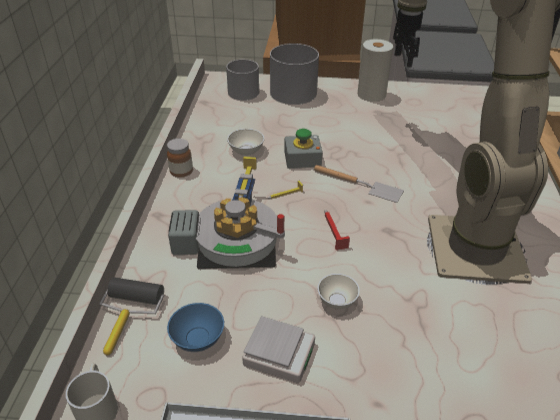

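The scene view shows the mill at (335,240), red post top (303,197), key tab about (297,283) and button (197,325). The side view shows the post at (281,216), green band (233,249), tab (250,162) and button (303,134). Next I zoom in on both.

Run:
```python
import cv2,numpy as np
a=cv2.imread("pics/scene0.png")[185:305,265:415];b=cv2.imread("pics/side0.png")[145:275,160:310]
f=lambda i:cv2.resize(i,None,fx=4,fy=4,interpolation=cv2.INTER_CUBIC)
A=cv2.resize(a,(400,320));
c=np.hstack([cv2.resize(a,(400,320),interpolation=2),cv2.resize(b,(400,347),interpolation=2)[:320]])
cv2.imwrite("pics/crop0.png",c)
```

```text
(no output)
```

View pics/crop0.png

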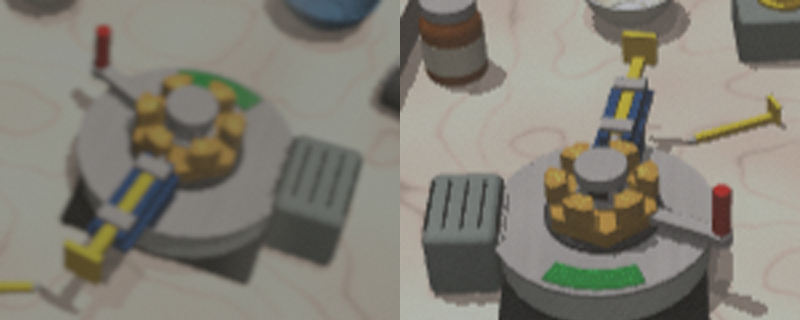

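Crop: spindle top at scene crop (190,105) / side crop (602,166), post top (103,31)/(722,190), tab's top edge (85,245)/(640,36). The decoy yellow key is the small one with no bracket.

```bash
cat > h.py <<'E'
from workcell import *
import numpy as np, cv2
from scipy.spatial.transform import Rotation as Rt
def ray(n,uv,z,p=None):
    p=p or camera_params(n); c=-p["R"].T@p["t"]
    d=p["R"].T@np.linalg.inv(p["mtx"])@np.r_[uv,1.]
    return (c+d*(z-c[2])/d[2])[:2]
def proj(n,X,p=None):
    p=p or camera_params(n); q=p["mtx"]@(p["R"]@np.asarray(X,float)+p["t"]); return q[:2]/q[2]
E
python3 - <<'E'
from h import *
k=8/3
S=lambda u,v:(u/k+265,v/k+185); D=lambda u,v:((u-400)/k+160,v/k+145)
for n,a,b,z in [("spindle",S(190,105),D(602,166),.124),("post",S(103,31),D(722,190),.135),("tab",S(86,247),D(640,36),.130),("straps inner",S(153,167),D(615,122),.11),("btn",(197.5,323),(303.5,133),.105)]:
    print(n,ray("scene",a,z).round(4),ray("side",b,z).round(4))
for n in("scene","side"):
    im=camera(n).astype(int); r,g,b=im[...,0],im[...,1],im[...,2]
    gm=((g>1.6*r)&(g>1.5*b)&(g>60)).astype(np.uint8)
    m,l,s,c=cv2.connectedComponentsWithStats(gm)
    print(n,[(s[i].tolist(),c[i].round(1).tolist()) for i in range(1,m) if s[i,4]>20])
    # band ends
    for i in range(1,m):
        if s[i,4]>20:
            ys,xs=np.where(l==i)
            P=np.array([ray(n,(x,y),.06) for x,y in zip(xs,ys)])-[0,0]
            print(P.min(0).round(3),P.max(0).round(3))
E
```

```text
spindle [0.6367 0.0365] [0.6331 0.0455]
post [0.52   0.0752] [0.5163 0.081 ]
tab [ 0.6306 -0.1633] [ 0.625  -0.1605]
straps inner [ 0.6356 -0.04  ] [ 0.634  -0.0392]
btn [ 0.4912 -0.3602] [ 0.4857 -0.3478]
scene [([353, 217, 7, 8, 24], [356.0, 221.0]), ([187, 315, 19, 20, 296], [196.0, 324.3])]
[0.647 0.121] [0.669 0.141]
[ 0.446 -0.371] [ 0.492 -0.324]
side [([296, 129, 15, 8, 95], [303.1, 132.7]), ([214, 244, 37, 9, 243], [232.3, 248.4])]
[ 0.467 -0.444] [ 0.513 -0.4  ]
[0.588 0.112] [0.677 0.142]
```

carry_out([
  [[0.62,-0.645,0,0,0,0],[0.62,-0.645,0,0,0,0],[0.62,-0.645,0,0,0,0],[0.62,-0.645,0,0,0,0],[0.62,-0.645,0,0,0,0],[0.62,-0.645,0,0,0,0],[0.62,-0.645,0,0,0,0],[0.62,-0.645,0,0,0,0],[0.62,-0.645,0,0,0,0],[0.62,-0.645,0,0,0,0],[0.62,-0.645,0,0,0,0],[0.62,-0.645,0,0,0,0],[0.62,-0.645,0,0,0,0],[0.62,-0.645,0,0,0,0],[0.62,-0.645,0,0,0,0],[0.62,-0.645,0,0,0,0],[0.62,-0.645,0,0,0,0],[0.62,-0.645,0,0,0,0],[0.62,-0.645,0,0,0,0],[0.62,-0.645,0,0,0,0]],
], hand=1)

```text
clock: 1.87
position: [0.5064, 0.0454, 0.2314]
ee_rot: [0.989, 0.151, 0.0, 0.0]
ft_force: [0.5, -1.0, 0.6]
grip_width: -0.002
grasp_force: 0.0
```

carry_out([
  [[0,0,0,0,0,-0.92],[0,0,0,0,0,-0.92],[0,0,0,0,0,-0.92],[0,0,0,0,0,-0.92],[0,0,0,0,0,-0.92],[0,0,0,0,0,-0.92],[0,0,0,0,0,-0.92],[0,0,0,0,0,-0.92],[0,0,0,0,0,-0.92],[0,0,0,0,0,-0.92],[0,0,0,0,0,0],[0,0,0,0,0,0]],
])

```text
clock: 2.87
position: [0.5059, 0.0438, 0.2312]
ee_rot: [0.807, 0.59, -0.0, 0.0]
ft_force: [-1.0, -0.4, 0.4]
grip_width: -0.001
grasp_force: 0.0
```

Run:
```python
from h import *
o=get_obs();p=camera_params("wrist")
cv2.imwrite("pics/w1.png",cv2.cvtColor(camera("wrist"),cv2.COLOR_RGB2BGR))
R=Rt.from_quat(o["ee_rot"]).as_matrix()
print(o["clock"],o["position"].round(4),R.round(3).tolist(),o["ft_force"].round(2),o["joint_pos"].round(2))
print((-p["R"].T@p["t"]).round(3),p["R"].round(2).tolist(),p["mtx"].round(1).tolist())
for n,X in [("axis",(.635,.041,.124)),("post",(.518,.078,.135)),("tip",o["position"])]: print(n,proj("wrist",X,p).round(1))
```

```text
2.8667 [0.5059 0.0438 0.2312] [[0.303, 0.953, -0.0], [0.953, -0.303, -0.0], [-0.0, -0.0, -1.0]] [-0.97 -0.35  0.4 ] [ 0.6   0.15 -0.84  1.73  0.11  1.31 -0.57]
[0.527 0.111 0.374] [[0.95, -0.3, -0.0], [-0.29, -0.92, 0.28], [-0.08, -0.26, -0.96]] [[364.4, 0.0, 273.8], [0.0, 364.4, 205.2], [0.0, 0.0, 1.0]]
axis [454.5 151.8]
post [275.3 154.4]
tip [273.3 270.9]
```

View pics/w1.png

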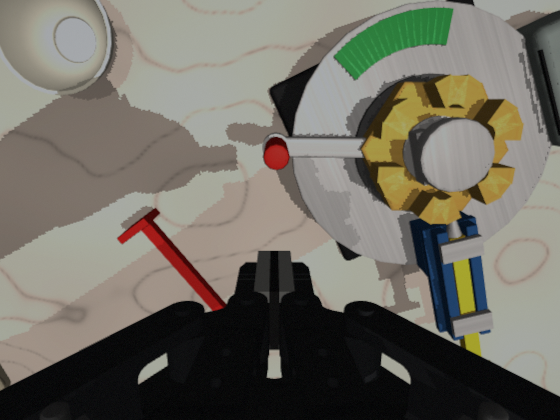

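Wrist view: post top at about (277,155), spindle top centre (458,155), key visible from (462,262) to (475,350) within the straps, green band's near end around (347,66).

Run:
```python
from h import *
p=camera_params("wrist"); im=cv2.cvtColor(cv2.imread("pics/w1.png"),cv2.COLOR_BGR2RGB).astype(int); r,g,b=im[...,0],im[...,1],im[...,2]
ax=ray("wrist",(458,155),.124,p); po=ray("wrist",(277,155),.135,p); print(ax,po,np.linalg.norm(po-ax),np.degrees(np.arctan2(*(po-ax)[::-1])))
m=(r>120)&(g>120)&(b<60); m[:, :440]=0; m[:255]=0
ys,xs=np.where(m); P=np.array([ray("wrist",(x,y),.104,p) for x,y in zip(xs,ys)])
c=[]
for y in range(256,360,6):
    q=xs[ys==y]
    if len(q)>3: c.append((y,q.min(),q.max()));
print(c)
vx,vy,x0,y0=cv2.fitLine(P.astype(np.float32),cv2.DIST_HUBER,0,1e-4,1e-4).ravel(); print("key dir",np.degrees(np.arctan2(vy,vx)),x0,y0)
d=np.array([vx,vy]);print("axis offset from key line",np.cross(d,ax-[x0,y0]))
gm=(g>1.5*r)&(g>1.4*b)&(g>50); ys,xs=np.where(gm)
P=np.array([ray("wrist",(x,y),.06,p) for x,y in zip(xs,ys)])-ax; a=np.degrees(np.arctan2(P[:,1],P[:,0])); print("band",a.min(),a.max(),np.linalg.norm(P,axis=1).min(),np.linalg.norm(P,axis=1).max())
```

```text
[0.6369273  0.03807764] [0.51901014 0.07730777] 0.1242717174025926 161.59811297275095
[(262, np.int64(455), np.int64(467)), (268, np.int64(454), np.int64(468)), (274, np.int64(455), np.int64(469)), (280, np.int64(456), np.int64(470)), (286, np.int64(457), np.int64(471)), (292, np.int64(458), np.int64(472)), (298, np.int64(459), np.int64(472)), (304, np.int64(460), np.int64(473)), (310, np.int64(461), np.int64(473)), (334, np.int64(470), np.int64(477)), (340, np.int64(465), np.int64(478)), (346, np.int64(466), np.int64(479)), (352, np.int64(473), np.int64(480))]
key dir 88.02411 0.631416 -0.09117144
axis offset from key line -0.0010516257953747778
band 65.03925835369009 121.1135942216347 0.07915161885053884 0.10536022795785649<stdin>:12: DeprecationWarning: Arrays of 2-dimensional vectors are deprecated. Use arrays of 3-dimensional vectors instead. (deprecated in NumPy 2.0)
```

carry_out([
  [[0,0,0.65,0,0,0],[0,0,0.65,0,0,0],[0,0,0.65,0,0,0],[0,0,0.65,0,0,0],[0,0,0.65,0,0,0],[0.12,0,0,0,0,0],[0.12,0,0,0,0,0],[0.1,0,0,0,0,0],[0,0,0,0,0,0],[0,0,0,0,0,0]],
])

```text
clock: 3.75
position: [0.511, 0.0574, 0.1028]
ee_rot: [0.806, 0.592, 0.001, 0.001]
ft_force: [0.4, -0.0, 0.2]
grip_width: 0.003
grasp_force: 0.0
```

carry_out([
  [[0.164,-0.022,0,0,0,0.5],[0.164,-0.022,0,0,0,0.5],[0.164,-0.022,0,0,0,0.5],[0.164,-0.022,0,0,0,0.5],[0.164,-0.022,0,0,0,0.5],[0.164,-0.022,0,0,0,0.5],[0.164,-0.022,0,0,0,0.5],[0.164,-0.022,0,0,0,0.5],[0.164,-0.022,0,0,0,0.5],[0.164,-0.022,0,0,0,0.5],[0.164,-0.022,0,0,0,0.5]],
])

```text
clock: 4.67
position: [0.5409, 0.1218, 0.1023]
ee_rot: [0.942, 0.337, 0.001, 0.001]
ft_force: [-0.3, -1.4, 0.2]
grip_width: -0.003
grasp_force: 0.5
```

```bash
cat >> h.py <<'E'
AX=np.array([.637,.0385])
def post(p=None):
    p=camera_params("wrist"); o=get_obs(); im=camera("wrist"); cv2.imwrite("pics/last.png",im[...,::-1])
    i=im.astype(int); m=((i[...,0]>90)&(i[...,1]<60)&(i[...,2]<60)).astype(np.uint8)
    n,l,s,c=cv2.connectedComponentsWithStats(m)
    print(o["clock"],o["position"].round(4),o["ft_force"].round(2),"tool x deg",np.degrees(np.arctan2(*Rt.from_quat(o["ee_rot"]).as_matrix()[1::-1,0])).round(1))
    q=o["position"][:2]-AX; print("tcp polar",np.hypot(*q).round(4),np.degrees(np.arctan2(q[1],q[0])).round(1))
    for k in range(1,n):
        if s[k,4]>60:
            P=ray("wrist",c[k],.13,p)-AX; print(s[k],c[k].round(1),"r",np.hypot(*P).round(4),"ang",np.degrees(np.arctan2(P[1],P[0])).round(1))
E
python3 -c "
from h import *
post()"
```

```text
4.6667 [0.5409 0.1218 0.1023] [-0.3  -1.35  0.15] tool x deg 39.3
tcp polar 0.1272 139.1
[ 252  235   51   46 1777] [276.9 257.5] r 0.1244 ang 130.6
```

carry_out([
  [[0.164,-0.022,0,0,0,0.5],[0.164,-0.022,0,0,0,0.5],[0.164,-0.022,0,0,0,0.5],[0.164,-0.022,0,0,0,0.5],[0.164,-0.022,0,0,0,0.5]],
])

```text
clock: 5.13
position: [0.5647, 0.1432, 0.102]
ee_rot: [0.977, 0.212, -0.001, 0.0]
ft_force: [-5.5, -1.4, 3.3]
grip_width: 0.002
grasp_force: 2.9
```

carry_out([
  [[0.164,-0.022,0,0,0,0.5],[0.164,-0.022,0,0,0,0.5],[0.164,-0.022,0,0,0,0.5],[0.11,-0.016,0,0,0,0.33],[0.11,-0.016,0,0,0,0.33],[0.11,-0.016,0,0,0,0.33],[0.11,-0.016,0,0,0,0.33],[0.055,-0.008,0,0,0,0.17],[0,0,0,0,0,0]],
])

```text
clock: 5.88
position: [0.6009, 0.1602, 0.1019]
ee_rot: [0.998, 0.058, -0.0, 0.0]
ft_force: [-4.3, -0.8, 3.8]
grip_width: 0.002
grasp_force: 2.0
```

```bash
python3 -c "
from h import *
post()
im=cv2.imread('pics/last.png');print(im.shape)"
```

```text
5.8833 [0.6009 0.1602 0.1019] [-4.32 -0.75  3.81] tool x deg 6.6
tcp polar 0.127 106.5
[ 253  235   50   47 1794] [277.6 258.5] r 0.1241 ang 98.1
(420, 560, 3)
```

View pics/last.png

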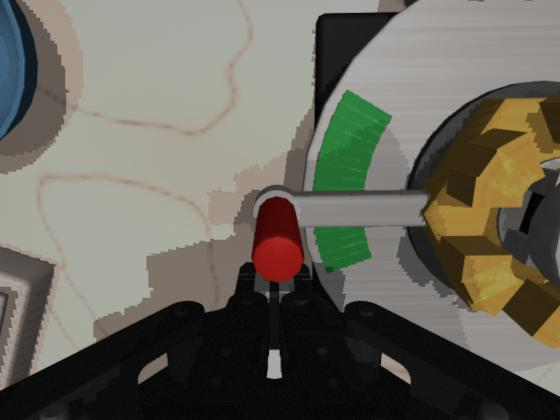

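The wrist view shows the post against the fingers (276,205–280), with the arm already over the green band, so the nut is tight.

carry_out([
  [[0.11,-0.016,0,0,0,0.33],[0.11,-0.016,0,0,0,0.33],[0.11,-0.016,0,0,0,0.33],[0.055,-0.008,0,0,0,0.17],[0.055,-0.008,0,0,0,0.17],[0,0,0,0,0,0]],
])

```text
clock: 6.43
position: [0.6185, 0.164, 0.1018]
ee_rot: [1.0, -0.012, 0.0, -0.0]
ft_force: [-3.5, -0.6, 3.6]
grip_width: -0.002
grasp_force: 1.9
```

```bash
python3 -c "
from h import *
post()
s=camera('scene')[...,::-1];d=camera('side')[...,::-1]
a=cv2.resize(s[185:285,280:380],(400,400),interpolation=2);b=cv2.resize(d[150:250,190:290],(400,400),interpolation=2)
cv2.imwrite('pics/c2.png',np.hstack([a,b]))
for t in (-91,-92,-93):
  u=np.array([np.cos(np.radians(t)),np.sin(np.radians(t))])
  for w in (.04,-.125): print(t,w,[ (proj(n,np.r_[AX+u*w,.11 if w>0 else .135])-o).round(1)*4 for n,o in(('scene',(280,185)),('side',(190,150)))])
"
```

```text
6.4333 [0.6185 0.164  0.1018] [-3.48 -0.63  3.62] tool x deg -1.3
tcp polar 0.1269 98.4
[ 253  236   50   47 1792] [277.7 258.7] r 0.124 ang 90.0
-91 0.04 [array([197.2, 210. ]), array([190.4, 198.8])]
-91 -0.125 [array([308. ,  29.2]), array([140.4, 343.6])]
-92 0.04 [array([196.4, 209.6]), array([191.6, 198.8])]
-92 -0.125 [array([310.8,  30. ]), array([136.8, 343.2])]
-93 0.04 [array([195.2, 209.2]), array([192.4, 198.8])]
-93 -0.125 [array([313.6,  31.2]), array([132.8, 342.8])]
```

View pics/c2.png

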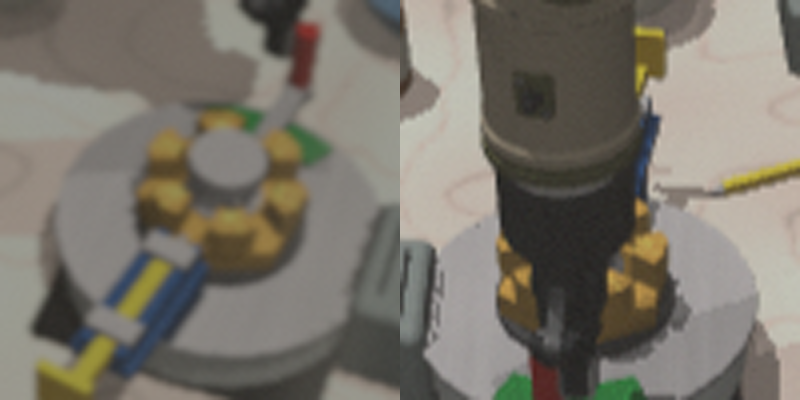

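Scene crop: post top at (308,28), an arm angle of about 89°. The key line calls for about 88°, so one more small push, then back off.

carry_out([
  [[0.042,-0.006,0,0,0,0.13],[0.042,-0.006,0,0,0,0.13],[0,0,0,0,0,0],[0,0,0,0,0,0],[0,0,0,0,0,0],[0,0,0,0,0,0],[-0.3,0,0,0,0,0],[-0.5,0,0,0,0,0],[-0.5,0,-0.3,0,0,0],[0,0,-0.8,0,0,0],[0,0,-0.8,0,0,0],[0,0,-0.8,0,0,0],[0,0,-0.8,0,0,0],[0,0,0,0,0,0],[0,0,0,0,0,0]],
])

```text
clock: 7.83
position: [0.5714, 0.1672, 0.2433]
ee_rot: [1.0, -0.026, 0.002, -0.0]
ft_force: [-0.4, 0.3, -0.6]
grip_width: -0.005
grasp_force: 0.0
```

```bash
python3 -c "
from h import *
post(); print(get_obs()['joint_pos'].round(2))"
```

```text
7.8333 [0.5714 0.1672 0.2433] [-0.39  0.27 -0.64] tool x deg -2.9
tcp polar 0.1445 117.0
[264  89  26  26 509] [276.5 101.6] r 0.1236 ang 88.0
[426 301  82  33 694] [468.4 317.8] r 0.171 ang -172.8
[ 0.12  0.32 -0.6   1.51  0.18  1.37 -2.11]
```

View pics/last.png

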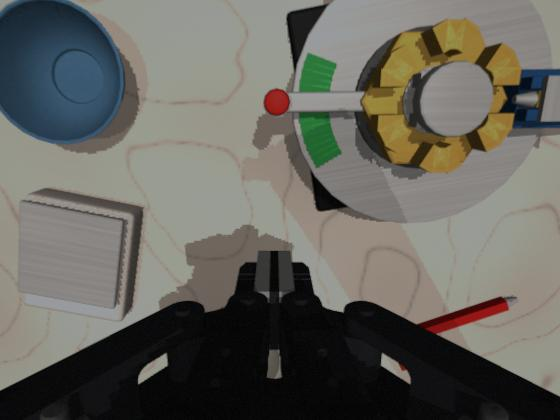

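The wrist view shows the nose (527,100) centred between the lugs at (500,65) and (500,132); the post is at 88.0°. Now go to the tab.

carry_out([
  [[0.158,0.784,0,0,0,0],[0.158,0.784,0,0,0,0],[0.158,0.784,0,0,0,0],[0.158,0.784,0,0,0,0],[0.158,0.784,0,0,0,0],[0.158,0.784,0,0,0,0],[0.158,0.784,0,0,0,0],[0.158,0.784,0,0,0,0],[0.158,0.784,0,0,0,0],[0.158,0.784,0,0,0,0],[0.158,0.784,0,0,0,0],[0.158,0.784,0,0,0,0]],
])

```text
clock: 8.88
position: [0.626, -0.2145, 0.2394]
ee_rot: [1.0, -0.026, -0.001, -0.0]
ft_force: [-0.4, -0.2, 0.3]
grip_width: -0.0
grasp_force: 0.0
```

carry_out([
  [[0,0,0,0,0,-0.948],[0,0,0,0,0,-0.948],[0,0,0,0,0,-0.948],[0,0,0,0,0,-0.948],[0,0,0,0,0,-0.948],[0,0,0,0,0,-0.948],[0,0,0,0,0,-0.948],[0,0,0,0,0,-0.948],[0,0,0,0,0,-0.948],[0,0,0,0,0,-0.948],[0,0,0,0,0,-0.948],[0,0,0,0,0,-0.948],[0,0,0,0,0,-0.948],[0,0,0,0,0,-0.948],[0,0,0,0,0,-0.948],[0,0,0,0,0,-0.948],[0,0,0,0,0,0],[0,0,0,0,0,0]],
])

```text
clock: 10.38
position: [0.6261, -0.2129, 0.2399]
ee_rot: [0.72, 0.694, -0.0, -0.001]
ft_force: [0.5, 1.1, 0.2]
grip_width: -0.001
grasp_force: 0.0
```

Run:
```python
from h import *
post()
p=camera_params("wrist"); im=camera("wrist"); cv2.imwrite("pics/w5.png",im[...,::-1])
u=np.array([np.cos(np.radians(-92)),np.sin(np.radians(-92))])
for w,z in((.215,.13),(.171,.13),(.062,.11),(.163,.11)): print(w,proj("wrist",np.r_[AX+u*w,z],p).round(1))
```

```text
10.3833 [ 0.6261 -0.2129  0.2399] [0.5  1.13 0.22] tool x deg 87.9
tcp polar 0.2516 -92.5
[  0   0  38  59 735] [18.  27.4] r 0.2132 ang -142.2
0.215 [276.5 151.2]
0.171 [276.4  84.2]
0.062 [276.2 -96.8]
0.163 [276.3  73.5]
```

View pics/w5.png

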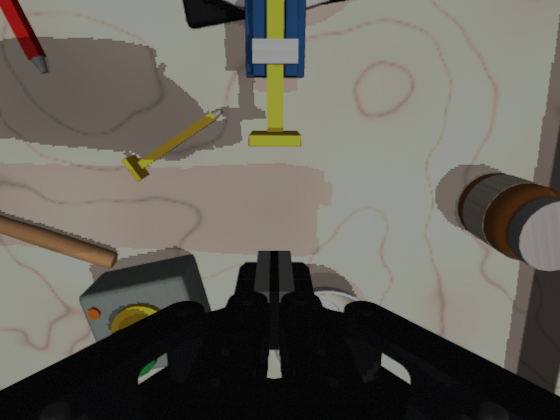

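Tab outer top edge at (275,146), straight ahead of the fingers. Descend and push.

carry_out([
  [[0,0,0.69,0,0,0],[0,0,0.69,0,0,0],[0,0,0.69,0,0,0],[0,0,0.69,0,0,0],[0,0,0.69,0,0,0],[0.15,0,0,0,0,0],[0.15,0,0,0,0,0],[0.15,0,0,0,0,0],[0.1,0,0,0,0,0],[0.1,0,0,0,0,0],[0.1,0,0,0,0,0],[0.1,0,0,0,0,0],[0.1,0,0,0,0,0],[0.1,0,0,0,0,0],[0,0,0,0,0,0]],
])

```text
clock: 11.73
position: [0.628, -0.1697, 0.1036]
ee_rot: [0.719, 0.695, 0.0, 0.0]
ft_force: [0.5, 0.6, -0.1]
grip_width: -0.002
grasp_force: 0.0
```

carry_out([
  [[0.1,0,0,0,0,0],[0.1,0,0,0,0,0],[0.1,0,0,0,0,0],[0.1,0,0,0,0,0],[0.1,0,0,0,0,0],[0,0,0,0,0,0]],
])

```text
clock: 12.23
position: [0.6285, -0.1491, 0.1033]
ee_rot: [0.718, 0.696, 0.0, -0.0]
ft_force: [-0.3, 0.3, -0.4]
grip_width: -0.0
grasp_force: 0.0
```

carry_out([
  [[0.05,0,0,0,0,0],[0.05,0,0,0,0,0],[0.05,0,0,0,0,0]],
])

```text
clock: 12.48
position: [0.6286, -0.1447, 0.1032]
ee_rot: [0.719, 0.695, -0.0, -0.0]
ft_force: [0.7, -1.0, -0.1]
grip_width: 0.001
grasp_force: 0.6
```

Run:
```python
from h import *
post()
a=cv2.imread('pics/last.png');a=a[:,100:460]
s=camera('scene')[...,::-1]
b=cv2.resize(s[185:305,255:365],(385,420),interpolation=2)
cv2.imwrite('pics/c6.png',np.hstack([a,b]))
```

```text
12.4833 [ 0.6286 -0.1447  0.1032] [ 0.66 -0.99 -0.11] tool x deg 88.1
tcp polar 0.1834 -92.6
```

View pics/c6.png

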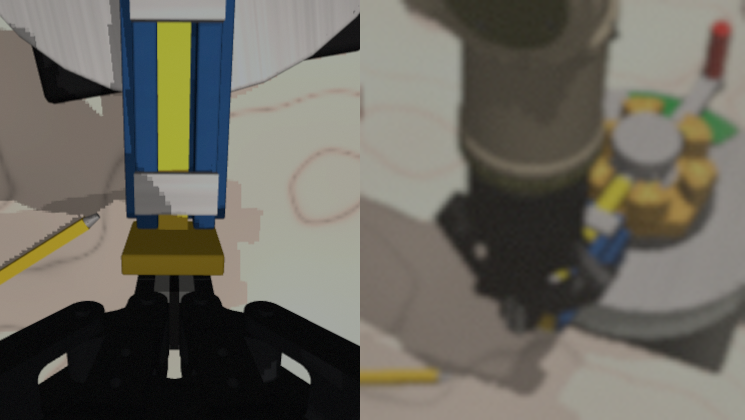

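The key has entered the slot and its tab is almost at the bracket (crop (172,240) against bracket end (172,218)). Push on to the stop.

carry_out([
  [[0.05,0,0,0,0,0],[0.05,0,0,0,0,0],[0.05,0,0,0,0,0]],
])

```text
clock: 12.83
position: [0.6285, -0.1444, 0.1033]
ee_rot: [0.72, 0.694, -0.002, 0.002]
ft_force: [0.3, -19.8, 0.3]
grip_width: 0.004
grasp_force: 10.2
```

carry_out([
  [[0.03,0,0,0,0,0],[0.03,0,0,0,0,0]],
])

```text
clock: 13.0
position: [0.6285, -0.1444, 0.1033]
ee_rot: [0.721, 0.693, -0.003, 0.003]
ft_force: [0.5, -24.8, 0.3]
grip_width: 0.001
grasp_force: 12.1
```

carry_out([
  [[-0.4,0,0,0,0,0],[-0.7,0,0,0,0,0],[-0.8,0,-0.3,0,0,0],[0,0,-0.8,0,0,0],[0,0,-0.8,0,0,0],[0,0,-0.8,0,0,0],[0,0,-0.8,0,0,0],[0,0,0,0,0,0],[0,0,0,0,0,0]],
])

```text
clock: 13.75
position: [0.6274, -0.2117, 0.2454]
ee_rot: [0.719, 0.695, 0.001, 0.001]
ft_force: [0.7, 0.8, -0.2]
grip_width: -0.001
grasp_force: 0.0
```

Run:
```python
from h import *
o=get_obs();p=camera_params("wrist");im=camera("wrist").astype(int);cv2.imwrite("pics/w7.png",im[...,::-1])
u=np.array([np.cos(np.radians(-92)),np.sin(np.radians(-92))])
m=(im[...,0]>90)&(im[...,1]>90)&(im[...,2]<60)
print("tab yellow rows",[(v,int(m[v,240:320].sum())) for v in range(40,240,6) if m[v,240:320].sum()>0])
for w in(.171,.163,.181): print(w,proj("wrist",np.r_[AX+u*w,.13],p).round(1))
g=(im[...,1]>1.5*im[...,0])&(im[...,1]>1.4*im[...,2])&(im[...,1]>50);n,l,s,c=cv2.connectedComponentsWithStats(g.astype(np.uint8));print([(s[k].tolist(),c[k].round(1)) for k in range(1,n) if s[k,4]>50])
i=camera("scene").astype(int);mr=((i[...,0]>90)&(i[...,1]<60)&(i[...,2]<60)).astype(np.uint8);mr[:,:270]=0
ys,xs=np.where(mr);print("post scene",xs[ys<ys.min()+4].mean(),ys.min(),[proj("scene",np.r_[AX-u*.125,.135]).round(1)])
for q in [(.4912,-.3602),(.4857,-.3478)]: print(proj("wrist",np.r_[q,.105],p).round(1))
print(o["clock"],o["position"],o["joint_pos"].round(2))
```

```text
tab yellow rows [(40, 17), (70, 16), (76, 51), (82, 52)]
0.171 [274.2  86.2]
0.163 [274.2  73.6]
0.181 [274.2 101.6]
[]
post scene 357.2 194 [array([357.7, 192.5])]
[129.5 354.3]
[121.5 342.8]
13.75 [ 0.62744653 -0.21170918  0.24544323] [ 0.72  0.49 -0.67  1.31  0.29  1.44  0.04][ WARN:0@0.901] global loadsave.cpp:1063 imwrite_ Unsupported depth image for selected encoder is fallbacked to CV_8U.
```

View pics/w7.png

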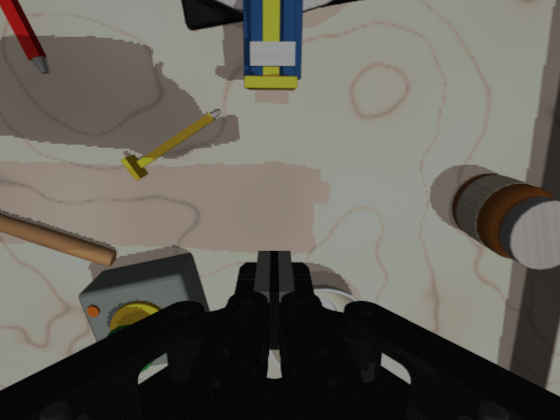

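The tab sits flush against the bracket end (270,83), at the predicted home row, and the post has not moved. The button is at about (130,345), matching the estimate. Now go to it.

carry_out([
  [[-0.613,-0.56,0,0,0,0],[-0.613,-0.56,0,0,0,0],[-0.613,-0.56,0,0,0,0],[-0.613,-0.56,0,0,0,0],[-0.613,-0.56,0,0,0,0],[-0.613,-0.56,0,0,0,0],[0,0,0.6,0,0,0],[0,0,0.6,0,0,0],[0,0,0.6,0,0,0],[0,0,0.6,0,0,0],[0,0,0.6,0,0,0],[0,0,0,0,0,0],[0,0,0,0,0,0]],
])

```text
clock: 14.93
position: [0.4861, -0.354, 0.1217]
ee_rot: [0.719, 0.695, -0.0, -0.002]
ft_force: [-0.4, -0.5, 0.3]
grip_width: -0.001
grasp_force: 0.0
```

Run:
```python
from h import *
o=get_obs();print(o["position"])
for n in("scene","side"):
    im=camera(n).astype(int);g=(im[...,1]>1.5*im[...,0])&(im[...,1]>1.4*im[...,2])&(im[...,1]>50);k,l,s,c=cv2.connectedComponentsWithStats(g.astype(np.uint8))
    print(n,"tip",proj(n,o["position"]).round(1),[(s[j].tolist(),c[j].round(1)) for j in range(1,k) if s[j,4]>30])
    print([proj(n,np.r_[o["position"][:2]+[dx,dy],.105]).round(1).tolist() for dx,dy in((0,0),(.025,0),(-.025,0),(0,.025),(0,-.025))])
```

```text
[ 0.48609464 -0.35396771  0.1217015 ]
scene tip [196.2 315.9] [([186, 318, 20, 17, 255], array([195., 326.]))]
[[197.4, 319.7], [206.6, 324.9], [188.4, 314.7], [204.4, 311.0], [190.2, 328.8]]
side tip [303.7 127.3] [([296, 129, 15, 8, 50], array([302.9, 131.6])), ([214, 244, 8, 8, 46], array([218.2, 247.5])), ([231, 244, 21, 9, 132], array([240.7, 248.7]))]
[[303.5, 131.9], [295.4, 131.4], [311.6, 132.4], [303.0, 136.3], [304.0, 127.6]]
```

carry_out([
  [[0,0,0.09,0,0,0],[0,0,0.09,0,0,0],[0,0,0.09,0,0,0],[0,0,0.09,0,0,0],[0,0,0.09,0,0,0],[0,0,0.06,0,0,0],[0,0,0,0,0,0],[0,0,0,0,0,0]],
])

```text
clock: 15.7
position: [0.4872, -0.3549, 0.103]
ee_rot: [0.719, 0.695, -0.0, 0.0]
ft_force: [-0.7, 0.8, 1.9]
grip_width: 0.0
grasp_force: 0.8
```

carry_out([
  [[0,0,0.04,0,0,0],[0,0,0.04,0,0,0],[0,0,0.03,0,0,0],[0,0,0,0,0,0]],
])

```text
clock: 16.03
position: [0.4872, -0.3548, 0.0984]
ee_rot: [0.719, 0.695, 0.0, 0.0]
ft_force: [0.3, -0.1, 1.6]
grip_width: 0.003
grasp_force: 1.3
```

carry_out([
  [[0,0,0.03,0,0,0],[0,0,0.02,0,0,0],[0,0,0,0,0,0]],
])

```text
clock: 16.28
position: [0.4875, -0.355, 0.0971]
ee_rot: [0.719, 0.695, -0.0, 0.0]
ft_force: [-1.5, 1.0, 6.8]
grip_width: 0.0
grasp_force: 3.5
```

6.8 N: at the halfway stop. Hold for about 1.1 s, press fully, then check.

carry_out([
  [[0,0,0,0,0,0],[0,0,0,0,0,0],[0,0,0,0,0,0],[0,0,0,0,0,0],[0,0,0,0,0,0],[0,0,0,0,0,0],[0,0,0,0,0,0],[0,0,0,0,0,0],[0,0,0,0,0,0],[0,0,0,0,0,0],[0,0,0,0,0,0],[0,0,0,0,0,0],[0,0,0,0,0,0]],
])

```text
clock: 17.37
position: [0.4874, -0.3549, 0.0971]
ee_rot: [0.719, 0.695, -0.0, 0.0]
ft_force: [-2.5, 0.5, 7.1]
grip_width: -0.0
grasp_force: 3.6
```

carry_out([
  [[0,0,0.06,0,0,0],[0,0,0.06,0,0,0],[0,0,0.06,0,0,0],[0,0,0.05,0,0,0],[0,0,0.03,0,0,0],[0,0,0,0,0,0],[0,0,0,0,0,0]],
])

```text
clock: 17.95
position: [0.4881, -0.3552, 0.0888]
ee_rot: [0.719, 0.695, -0.0, 0.001]
ft_force: [-7.3, 4.3, 23.9]
grip_width: 0.004
grasp_force: 11.8
```

Fully down (8.3 mm further, 24 N). Release.

carry_out([
  [[0,0,-0.1,0,0,0],[0,0,-0.3,0,0,0],[0,0,-0.5,0,0,0],[0,0,-0.8,0,0,0],[0,0,-0.8,0,0,0],[0,0,-0.8,0,0,0],[0,0,0,0,0,0],[0,0,0,0,0,0],[0,0,0,0,0,0]],
])

```text
clock: 18.7
position: [0.4869, -0.3547, 0.2174]
ee_rot: [0.719, 0.695, -0.0, -0.0]
ft_force: [-0.2, -0.1, -0.2]
grip_width: -0.003
grasp_force: 0.0
```

Run:
```python
from h import *
print(get_obs()["ft_force"].round(2))
i=camera("side").astype(int);g=(i[...,1]>1.5*i[...,0])&(i[...,1]>1.4*i[...,2])&(i[...,1]>50);k,l,s,c=cv2.connectedComponentsWithStats(g.astype(np.uint8));print([s[j].tolist() for j in range(1,k) if s[j,4]>30])
print(hand_in())
```

```text
[-0.18 -0.1  -0.15]
[[296, 129, 15, 8, 93], [214, 244, 8, 8, 46], [231, 244, 21, 9, 132]]
the job is handed in; nothing more can be done
None
```

I tightened the nut and lined up its slot, pushed the key home, tested the button in two stages and let it come up, then handed the job in at about 19 s on the robot's clock; the judge returned no verdict.

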